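Open the slip jar at the teapot bench

TASK

Swing the bench lamp's arm well aside so that its head no longer overhangs the square clay jar, and leave it there. Then unscrew the jar's tight orange cap anticlockwise (about a quarter turn) while the wooden block braces the jar, stop turning once the thread has let go, and lift the cap straight up. Finish still holding the cap level, a few centimetres above the jar's mouth, with the jar left seated in its block and the teapot and other ware around it undisturbed.

Things in the scene. Friction and masses are not known exactly. Their poses are not given: they have to be found in the camera images.
- brace: Pale wooden block, 115 x 115 mm and 37 mm high, fixed to the bench, with a 75 mm square recess, 25 mm deep (its floor 12 mm above the bench), in which the jar stands and cannot turn. Origin: centre of its underside. It is turned up to 29 degrees about the vertical.
- jar_rim (a point): Centre of the jar's mouth, 82 mm above its underside, 94 mm above the bench while seated. The jar is loose: purple-brown clay, square body 72 x 72 x 62 mm, about 0.7 kg, round neck 38 mm across with two lugs and a sprung rubber seal on the rim; axes are the jar's own, z up. It must stay seated in its block, not lifted or tipped.
- cap_grip (a point): Centre of the upright bar grip on the cap (half-way up). The cap is loose: orange, round, 60 mm across, 22 mm high, 90 g; on it stands a pale wooden bar 46 mm long (this point's x), 12 mm thick (its y), 40 mm high, to be pinched across its thickness. Closed: bar's centre 118 mm above the bench, its top 138, the cap's top face 98. Tight: about 0.3 N m to turn at first.
- cap_dot (a point): White dot on the cap's top face, 26 mm from its axis, beyond the bar's end (cap's +x side). Closed it lies on the jar's +x side, within 8 degrees. Turned anticlockwise (from above) the cap rises 3 mm per radian and comes off its lugs 40 to 65 degrees from its start; it then lifts straight off. At the end the dot is at most about 125 degrees from where it was.
- cap_under (a point): Centre of the cap's inner ceiling, 24 mm below the bar's centre; the skirt reaches 18 mm below this point. Closed it lies on the jar's rim.
- lamp_peg (a point): Centre of the upright black peg on the lamp head, 16 mm in diameter, 45 mm high, 250 mm above the bench, to be pinched or pushed. The head is a white disc 96 mm across, 22 mm thick, underside 205 mm above the bench, 220 mm out from the hinge. At the start it overhangs the jar; clear means the peg at least 130 mm from the jar's centre, seen from above.
- lamp_hinge (a point): Vertical hinge axis of the lamp arm on top of its fixed stand (post 18 mm in diameter, base 104 mm across), on the far side of the jar, 205 mm above the bench.
- lamp_arm (a joint): Angle of the lamp arm in rad, from -1.4 to 1.4, grows anticlockwise seen from above; at 0 the arm points along the stand's own -x, roughly at the robot. It can be swung either way and stays where it is left (stiff hinge, 0.12 N m).
- teapot: Grey-brown square clay teapot, 76 x 76 mm, 69 mm high, with spout and handle, standing on a pale board 22 mm thick. Origin: centre of its underside. Bystander.
- pot_lid: The teapot's small round lid, 48 mm across, 28 mm high, on the bench. Origin: underside. Bystander.
- bowl: Blue ceramic bowl, 110 mm across, 45 mm high. Origin: underside. Bystander.
- cup_a: Small brown clay cup, 60 mm across, 45 mm high. Origin: underside. Bystander.
- cup_b: Small white cup, 60 mm across, 45 mm high. Origin: underside. Bystander.
- paddle: Wooden clay paddle lying flat, 205 mm long, blade 110 x 50 x 12 mm. Origin: underside, near mid-length. Bystander.
Mind the look-alikes: they are no part of the job. What is shaped like the part that bears cap_grip but blue is not meant.

How it is judged:
On the way, in this order (a step that is already met when the one before it is completed fails the run):
1. the lamp head has been swung clear of the jar while the cap is still on (horizontal distance between lamp_peg and jar_rim above 0.13 m and z of cap_under in the frame of jar_rim below 0.006 m), for 0.2 s.
2. the cap has come off its thread, held by the fingers, with the jar still seated (z of cap_under in the frame of jar_rim above 0.008 m and contact force between cap and jar below 0.05 N and z of jar_rim in the frame of brace below 0.098 m and angle between jar_rim's own z axis and vertical below 0.12 rad and contact force between the fingers and cap above 1 N), for 0.2 s.
At the end, for the whole second after the job is handed in: Lamp peg over 130 mm from jar centre (plan); cap gripped, still, within 14 deg of level, off the jar, ceiling 22-90 mm above rim, within 25 mm of jar axis, dot turned 18-125 deg anticlockwise of closed; jar seated (raised under 4 mm, tilt under 7 deg); bystanders within 30 mm of starts (horizontal distance between lamp_peg and jar_rim above 0.13 m and contact force between the fingers and cap above 1 N and contact force between cap and jar below 0.05 N and z of cap_under in the frame of jar_rim between 0.022 and 0.09 m and horizontal distance between cap_under and jar_rim below 0.025 m and angle between cap_grip's own z axis and vertical below 0.25 rad and x of cap_dot in the frame of jar above -0.015 m and y of cap_dot in the frame of jar above 0.008 m and linear speed of cap below 0.03 m/s and z of jar_rim in the frame of brace below 0.098 m and angle between jar_rim's own z axis and vertical below 0.12 rad and distance of each of teapot, pot_lid, bowl, cup_a, cup_b, paddle from where it was at the start of the episode below 0.03 m); the arm keeps its last pose, push and grip.
It fails at once if the jar is lifted out of its block or tipped (z of jar_rim in the frame of brace above 0.105 m or angle between jar_rim's own z axis and vertical above 0.25 rad).
It fails at once if the cap is turned far past where its thread lets go (x of cap_dot in the frame of jar below -0.02 m).
It fails at once if a bystander is disturbed (distance of any of teapot, pot_lid, bowl, cup_a, cup_b, paddle from where it was at the start of the episode above 0.03 m).
It also fails if it takes over 51 s, if anything falls off the work surface, if the arm or the gripper's body presses on something with over 40 N, if the wrist force passes 120 N, or if a joint passes its speed limit or range.

ROBOT

A 7-joint arm with a two-finger parallel gripper is mounted at the origin on the work surface. World frame = base frame: x ahead of the robot, y to its left, z up, the work surface at z = 0. Lengths are in m, angles in rad, forces in N, time in s.
With the tool pointing down it reaches from about 0.4 to 0.875 m from the base axis. Payload 19.3 kg.
Tool frame: the origin (TCP) lies between the finger pads; the fingertips stand 17 mm ahead of it and the grasp point (between the pads) lies 2 mm behind it; z points along the fingers, x is the direction in which the jaws open and shut, and the axes are right-handed (so a half turn about z gives the same grasp; the last joint's range is limited). The gripper opens to 85 mm and grips with 20 to 120 N. Pads are 22 mm wide; open, the fingers measure 114 mm over their backs; the gripper's body (76 mm by 85 mm) begins 54 mm behind the grasp point. The pads swing forward as they close: fully open they stand 13 mm farther back than shut.
Start: joints at [-1.325, 0.521, -0.036, 1.599, 0.021, 1.021, -0.113], TCP at [0.194, 0.594, 0.248] pointing down, gripper open.
Joint ranges: [-2.91, 2.91], [-0.3, 2.13], [-1.5, 1.42], [0.17, 2.43], [-1.26, 4.41], [0.16, 1.93], [-2.52, 2.52]. Speed limits (rad/s): [1.89, 1.89, 2.39, 2.39, 3.01, 3.01, 3.01].

INTERFACE

Orientations are given as [roll, pitch, yaw] about the fixed x, y, z axes, in that order (R = Rz(yaw) Ry(pitch) Rx(roll)).
In Python, from workcell import bot gives the robot as it stands. The module is installed in compiled form; this text tells all that it offers.
- The arm moves only by the tool arm_command, never from a script. Its argument "targets" is a list of rows, each a list of 6 numbers: the shift along the tool's x, y, z in mm, then the turn, a rotation vector about the tool's x, y, z in degrees. In form: [[x, y, z, wx, wy, wz], ...]. A call has 1 to 8 rows; each row shifts and turns the pose as measured when the row begins, along the tool's axes as they then stand; what a row does not reach is not made up. A row lasts 1/10 s, in which the tool goes at most 50 mm and 8.59 degrees, less where a joint would pass 70% of its speed; a pose out of reach is approached as far as the arm can. A call is refused whole if a number of a shift passes 50 or a number of a turn 8.59, either way. A call with a gripper value outside its range is refused whole. "grip" is the opening in per cent of the stroke, from 0 (shut) to 100 (fully open), set as the call begins (left out, the last holds). The fingers move at their own pace and stop on an object; "grip_force" is the grip in N (left out, the last holds). Time passes only in rows, so rows that do not move let the fingers close. It gives the time, the measured TCP pose, the force and the opening at its end, in the units of the state.
- bot.observe(): the state, without advancing time (a new reading comes with each control period).
- bot.grab_frame(name): name is "scene" or "top" or "wrist"; returns a dict with "color" (480x640x3 uint8, red, green, blue), "depth" (480x640 float32, m along the optical axis (not along the pixel's ray), 0 where there is no reading), "fov_y" (degrees; the focal length in pixels is half the picture's height over the tangent of half this angle, whatever the lens; pixels are square), "cx", "cy" (the principal point, pixels), "D" ([k1, k2, p1, p2, k3] as OpenCV has them; the pictures are not rectified), "R" (3x3) and "t" (3): a world point X has camera coordinates R X + t; the wrist camera has in their place "hand_eye" (4x4, takes a point from camera to tool coordinates, whose origin is the TCP and whose axes are the tool frame's). Camera axes: x right, y down, z forward; pixel columns grow to the right and rows downward; lengths in m; the calibration is good to about 2 mm. A picture is of the moment at which its call begins: read the wrist's pose just before it.
- bot.job_done(): hands the job in, once; it reports no verdict.
The state is a dict: "clock": time; "qpos": joint angles; "qd": joint speeds; "joint_efforts": joint torques, N m; "position": TCP position; "tool_rot": TCP orientation; "force": force on the tool from outside, world axes, zero at the start; "moment": the same for the moment, N m; "grip_width": finger opening in m.
Only numpy, scipy, OpenCV 4.12 (cv2) and the standard library are available. Lean on these libraries where they do the work, as an engineer would, in place of code of your own. Each camera call takes 0.05 s, during which the arm holds its last target. There are 200 camera calls.

## Working session

There is one attempt and no reset: what is moved stays moved. The work goes in short steps, Python scripts to look and compute and a tool call to move; the robot and the scene stay as the last step left them, time stands still between calls to the robot, and variables do not carry over. Pictures are saved under pics/ and viewed, about 8 in all and at most 12, crops included, and the job is handed in when it is done.

Besides the shell and the picture viewer there is one more tool, called after ">>>" by a JSON object that holds its "fn" and its "kwargs". arm_command: Moves the arm, as the interface text tells. Its arguments: {"type":"object","properties":{"targets":{"type":"array"},"grip":{"type":"number"},"grip_force":{"type":"number"}},"required":["targets"]}

```bash
mkdir -p pics; cat > h.py <<'E'
import numpy as np, cv2
from scipy.spatial.transform import Rotation as Rn
from workcell import bot
def K(f):
    a=240/np.tan(np.radians(f["fov_y"])/2); return np.array([[a,0,f["cx"]],[0,a,f["cy"]],[0,0,1.]])
def pose():
    s=bot.observe(); r=np.array(s["tool_rot"]); 
    return s, (Rn.from_euler('xyz',r).as_matrix() if r.size==3 else r), np.array(s["position"])
def grab(name):
    s,R,p=pose(); f=bot.grab_frame(name)
    if name=="wrist":
        T=np.eye(4);T[:3,:3]=R;T[:3,3]=p; C=T@np.array(f["hand_eye"]); f["Rc"],f["c"]=C[:3,:3],C[:3,3]
    else:
        f["Rc"]=np.array(f["R"]).T; f["c"]=-f["Rc"]@np.array(f["t"])
    return f
def rays(f,uv):
    n=cv2.undistortPoints(np.array(uv,float).reshape(-1,1,2),K(f),np.array(f["D"],float)).reshape(-1,2)
    return np.c_[n,np.ones(len(n))]@f["Rc"].T
def onplane(f,uv,z):
    d=rays(f,uv); return f["c"]+d*((z-f["c"][2])/d[:,2])[:,None]
def withdepth(f,uv):
    d=rays(f,uv); return np.array([f["c"]+x*f["depth"][int(v),int(u)] for x,(u,v) in zip(d,uv)])
def save(f,n): 
    cv2.imwrite(f"pics/{n}.png",f["color"][:,:,::-1]); np.save(f"pics/{n}.npy",f,allow_pickle=True)
def load(n): return np.load(f"pics/{n}.npy",allow_pickle=True).item()
E
python3 - <<'E'
from h import *
s,R,p=pose();print(s)
for n in("scene","top"):
    f=grab(n);save(f,n);print(n,f["c"],f["fov_y"],f["D"])
E
```

```text
{'clock': 0.0, 'qpos': array([-1.32523261,  0.52200125, -0.03634138,  1.59999637,  0.02119472,
        1.02112548, -0.11278394]), 'qd': array([ 7.08954848e-04, -1.32899847e-03, -6.97462442e-04, -8.77774117e-04,
       -7.26316715e-04, -3.26158083e-04,  6.54532843e-05]), 'joint_efforts': array([ 1.37548210e-03, -9.27114058e+01,  1.98040098e+00, -3.69914782e+01,
        1.78827258e-02,  8.38342152e-03,  4.19605999e-05]), 'position': array([0.19401436, 0.59378469, 0.24773769]), 'tool_rot': array([3.14152130e+00, 1.14343547e-03, 1.25504781e+00]), 'force': array([ 0.19238493,  0.50438599, -0.11376992]), 'moment': array([-0.05610458, -0.00361862,  0.00238353]), 'grip_width': 0.08565280953963901}
scene [ 1.07056644 -0.89996142  1.0212441 ] 42.36919416621368 [-0.03372396  0.          0.          0.          0.        ]
top [0.41800936 0.01904069 1.13010995] 56.96748062643546 [0.02358149 0.         0.         0.         0.        ]
```

View pics/scene.png

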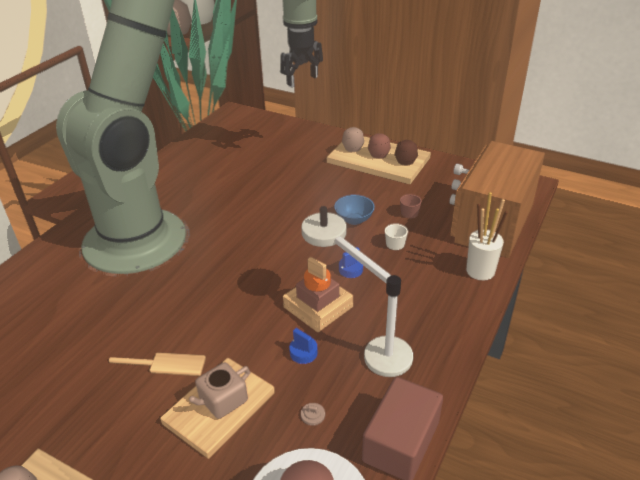

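View pics/top.png

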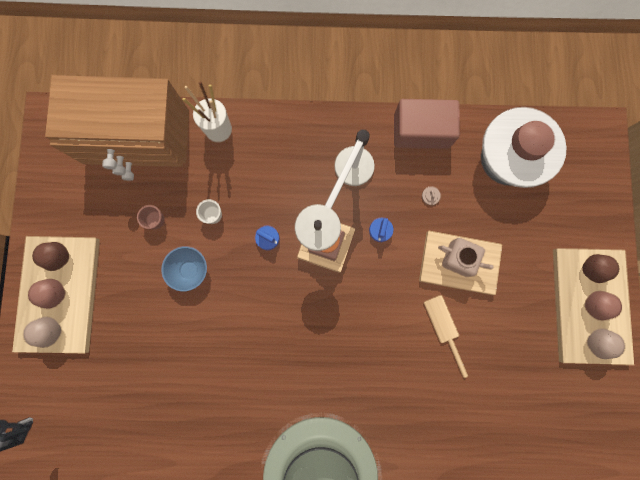

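```bash
cat > m.py <<'E'
from h import *
def cloud(f):
    v,u=np.mgrid[0:480,0:640]; uv=np.c_[u.ravel(),v.ravel()].astype(float)
    P=f["c"]+rays(f,uv)*f["depth"].ravel()[:,None]
    return P.reshape(480,640,3)
def rect(P):
    (c,wh,a)=cv2.minAreaRect((P[:,:2]*1000).astype(np.float32)); return np.round(c,1),np.round(wh,1),round(a,1)
E
python3 - <<'E'
from m import *
for n in("scene","top"):
    f=load(n);P=cloud(f);hsv=cv2.cvtColor(f["color"],cv2.COLOR_RGB2HSV);x,y,z=P[...,0],P[...,1],P[...,2]
    box=(x>.35)&(x<.7)&(abs(y)<.2)
    m=box&(abs(z-.037)<.006)&(hsv[...,1]<160)&(hsv[...,2]>130); m=cv2.morphologyEx(m.astype(np.uint8),cv2.MORPH_OPEN,np.ones((3,3)))>0
    print(n,"brace",m.sum(),rect(P[m]))
    m=box&(z>.085)&(z<.15)&(hsv[...,0]<12)&(hsv[...,1]>190)&(hsv[...,2]>120)
    print("orange",m.sum(), rect(P[m]) if m.any() else'')
    m=box&(z>.105)&(z<.15)&(hsv[...,1]<170)
    print("bar",m.sum(), (rect(P[m]),P[m][:,2].max(),P[m].mean(0)) if m.any() else'')
    m=box&(z>.24)&(hsv[...,2]<80); print("peg",m.sum(),rect(P[m]) ,P[m].mean(0),P[m].max(0))
    m=box&(z>.215)&(z<.24)&(hsv[...,2]>150)&(hsv[...,1]<60); print("white",m.sum(),rect(P[m]))
    m=(x>.6)&(x<.85)&(abs(y)<.25)&(z>.15)&(hsv[...,2]<70); print("hinge",m.sum(),P[m].mean(0) if m.any() else '',P[m].max(0))
I=load("scene")["color"][220:370,230:430,::-1]
cv2.imwrite("pics/crop1.png",cv2.resize(I,None,fx=4,fy=4,interpolation=cv2.INTER_CUBIC))
E
```

```text
scene brace 788 (array([575.5,  39.5]), array([204.5, 117.8]), 71.5)
orange 7 (array([567.8, -14.9]), array([ 4.6, 21.5]), 66.7)
bar 267 ((array([562.8,  -1.9]), array([15.4, 48.3]), 80.6), np.float64(0.14470688175165158), array([ 0.56393597, -0.00449365,  0.12608307]))
peg 71 (array([570.2,  19.2]), array([ 8.9, 17.4]), 27.7) [0.57163622 0.01636984 0.25894413] [0.57797261 0.02706715 0.27571295]
white 1144 (array([604.1,  -8.6]), array([ 93.7, 188. ]), 48.2)
hinge 244 [ 0.77144241 -0.07693008  0.21827685] [ 0.78260741 -0.05829319  0.23152343]
top brace 735 (array([557.3,  -1.5]), array([114., 115.]), 72.5)
orange 0 
bar 0 
peg 35 (array([491.9,  17.3]), array([147.3,  11.8]), 3.3) [0.53571253 0.02086544 0.41355117] [0.56567661 0.02727706 1.13010995]
white 1855 (array([602.1, -11.9]), array([ 93.2, 192.3]), 48.3)
hinge 31 [ 0.75605493 -0.07328309  0.22074652] [ 0.76585282 -0.05790285  0.22918586]
```

View pics/crop1.png

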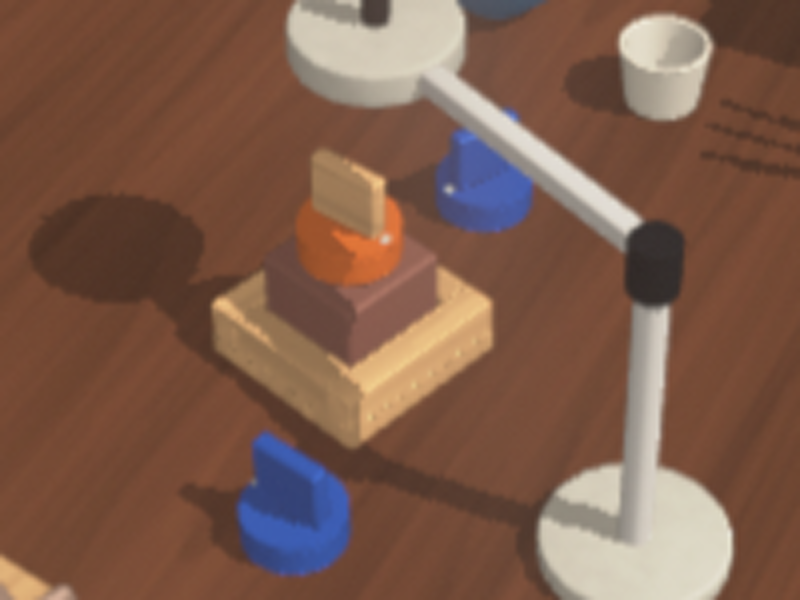

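```bash
python3 - <<'E'
from m import *
t=load("top");s=load("scene")
g=cv2.cvtColor(t["color"],cv2.COLOR_RGB2GRAY)
m=np.zeros_like(g);m[214:236,306:330]=g[214:236,306:330]<90
v,u=np.nonzero(m);print(m.sum(),u.min(),u.max(),v.min(),v.max())
print("peg top edges z.2725",onplane(t,[[u.mean(),v.mean()],[u.mean(),v.min()+3.5]],.2725), "dep",withdepth(t,[[317,224]]))
v0,u0=np.nonzero((g[120:150,350:375]<70));print("hinge",onplane(t,[[u0.mean()+350,v0.mean()+120]],.23))
gs=cv2.cvtColor(s["color"],cv2.COLOR_RGB2GRAY)
c=s["color"][205:232,310:340].astype(int).sum(2)<200
v,u=np.nonzero(c);print("peg scene px",u.min()+310,u.max()+310,v.min()+205,v.max()+205)
print("scene peg top",onplane(s,[[u.mean()+310,v.min()+205+2.5]],.2725))
print("dot",onplane(s,[[326.2,280]],.098))
# bar top corners from crop: left back/front, right back/front
q=np.array([[312,153],[328,149],[385,179],[372,190]])/4.+[230,220]
print("bar top",onplane(s,q,.138).round(4))
hsv=cv2.cvtColor(s["color"],cv2.COLOR_RGB2HSV)
m=(hsv[...,0]<14)&(hsv[...,1]>200)&(hsv[...,2]>150);m[:255]=0;m[300:]=0;m[:,:295]=0;m[:,340:]=0
v,u=np.nonzero(m);print("orange px",u.min(),u.max(),v.min(),v.max(),np.median(hsv[m],0) if m.any() else hsv[282,312])
E
```

```text
55 314 320 220 229
peg top edges z.2725 [[0.56248177 0.02086982 0.2725    ]
 [0.56485409 0.02092214 0.2725    ]] dep [[0.56361801 0.02132526 0.27385317]]
hinge [[ 0.75614844 -0.07280177  0.23      ]]
peg scene px 321 324 209 224
scene peg top [[0.57340579 0.00936294 0.2725    ]]
dot [[ 0.58687282 -0.0034291   0.098     ]]
bar top [[ 0.5387  0.0032  0.138 ]
 [ 0.545   0.0101  0.138 ]
 [ 0.585   0.0017  0.138 ]
 [ 0.5829 -0.0096  0.138 ]]Traceback (most recent call last):
  File "<stdin>", line 18, in <module>
    return umr_minimum(a, axis, None, out, keepdims, initial, where)
ValueError: zero-size array to reduction operation minimum which has no identity
```

>>> {"fn": "arm_command", "kwargs": {"targets": [[0, 0, -45, 0, 0, 0], [-15, 18, -40, 0, 0, 0], [-28, 35, 0, 0, 0, 0], [-28, 35, 0, 0, 0, 0], [-28, 35, 0, 0, 0, 0], [-28, 35, 0, 0, 0, 0], [-28, 35, 0, 0, 0, 0], [-28, 35, 0, 0, 0, 0]], "grip": 100}}

```text
clock: 0.9
position: [0.3548, 0.3441, 0.3336]
tool_rot: [-3.14, 0.005, 1.265]
force: [1.9, 0.2, 0.1]
grip_width: 0.0857
```

>>> {"fn": "arm_command", "kwargs": {"targets": [[-28, 35, 0, 0, 0, 0], [-28, 35, 0, 0, 0, 0], [-28, 35, 0, 0, 0, 0], [-28, 35, 0, 0, 0, 0], [-28, 35, 0, 0, 0, 0]]}}

```text
clock: 1.4
position: [0.4826, 0.1489, 0.334]
tool_rot: [-3.14, 0.005, 1.265]
force: [0.9, 1.9, -0.5]
grip_width: 0.0851
```

>>> {"fn": "arm_command", "kwargs": {"targets": [[-28, 34, 0, 0, 0, 0], [-28, 34, 0, 0, 0, 0], [-25, 29, 0, 0, 0, 0], [-10, 12, 0, 0, 0, 0], [0, 0, 0, 0, 0, 0], [0, 0, 0, 0, 0, 0]]}}

```text
clock: 2.0
position: [0.5626, 0.0174, 0.3329]
tool_rot: [-3.139, 0.008, 1.258]
force: [0.6, 0.6, 0.3]
grip_width: 0.0854
```

```bash
python3 - <<'E'
from m import *
s,R,p=pose();print(p,s["tool_rot"],s["qpos"].round(2))
f=grab("wrist");save(f,"w1");print(f["c"],f["Rc"][:,2],f["fov_y"])
P=cloud(f);m=(abs(P[...,2]-.2725)<.006)&(np.hypot(P[...,0]-.565,P[...,1]-.02)<.03)
print(m.sum(),rect(P[m]) if m.any() else '', P[m].mean(0))
E
```

```text
[0.56256283 0.01739173 0.33292072] [-3.13880733  0.00809611  1.25752581] [-0.35  0.35  0.29  1.67 -0.1   1.14  1.22]
[0.4820956  0.04318181 0.45880132] [ 0.30676709 -0.1068433  -0.94576871] 58.60273273920187
816 (array([565.7,  19.8]), array([15.1, 15.2]), 19.7) [0.56479442 0.01989215 0.27147472]
```

View pics/w1.png

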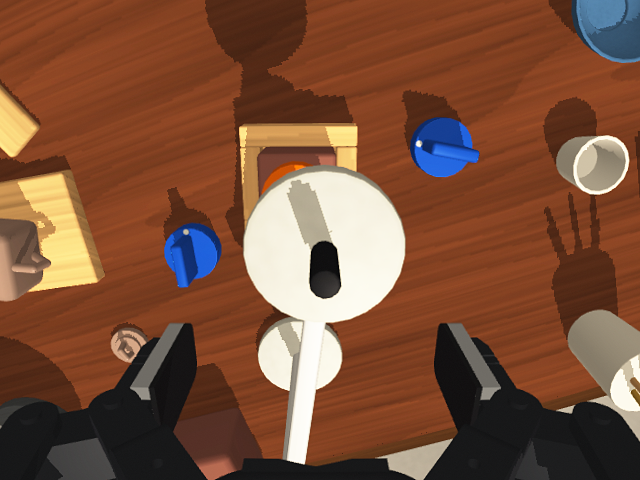

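>>> {"fn": "arm_command", "kwargs": {"targets": [[3, 2, 30, 0, 0, 0], [0, 0, 30, 0, 0, 0], [0, 0, 16, 0, 0, 0], [0, 0, 0, 0, 0, 0]]}}

```text
clock: 2.45
position: [0.5638, 0.0247, 0.2555]
tool_rot: [-3.14, 0.005, 1.264]
force: [0.1, -0.2, -0.9]
grip_width: 0.0852
```

>>> {"fn": "arm_command", "kwargs": {"targets": [[0, 0, 0, 0, 0, 0], [0, 0, 0, 0, 0, 0], [0, 0, 0, 0, 0, 0], [0, 0, 0, 0, 0, 0], [0, 0, 0, 0, 0, 0], [0, 0, 0, 0, 0, 0]], "grip": 0, "grip_force": 40}}

```text
clock: 3.05
position: [0.5644, 0.0267, 0.2592]
tool_rot: [3.14, 0.003, 1.267]
force: [1.7, -0.5, -6.6]
grip_width: 0.0148
```

>>> {"fn": "arm_command", "kwargs": {"targets": [[18, 4, 0, 0, 0, 5], [18, 4, 0, 0, 0, 5], [18, 4, 0, 0, 0, 5], [18, 4, 0, 0, 0, 5]]}}

```text
clock: 3.45
position: [0.6071, 0.087, 0.2592]
tool_rot: [-3.138, 0.003, 0.906]
force: [2.3, 0.8, -1.6]
grip_width: 0.0145
```

>>> {"fn": "arm_command", "kwargs": {"targets": [[18, 4, 0, 0, 0, 5], [18, 4, 0, 0, 0, 5], [18, 4, 0, 0, 0, 5], [18, 4, 0, 0, 0, 5], [18, 4, 0, 0, 0, 5], [16, 4, 0, 0, 0, 5], [0, 0, 0, 0, 0, 0], [0, 0, 0, 0, 0, 0]]}}

```text
clock: 4.25
position: [0.7078, 0.1461, 0.2592]
tool_rot: [-3.135, 0.001, 0.368]
force: [-1.7, 0.2, 1.8]
grip_width: 0.0145
```

>>> {"fn": "arm_command", "kwargs": {"targets": [[0, 0, 0, 0, 0, 0], [0, 0, 0, 0, 0, 0], [0, 0, 0, 0, 0, 0], [0, 0, 0, 0, 0, 0], [0, 0, -30, 0, 0, 0], [0, 0, -45, 0, 0, 0], [0, 0, 0, 0, 0, 8.5], [0, 0, 0, 0, 0, 8.5]], "grip": 100}}

```text
clock: 5.05
position: [0.7067, 0.145, 0.3366]
tool_rot: [-3.134, 0.006, 0.066]
force: [-0.4, 1.0, -1.1]
grip_width: 0.0857
```

>>> {"fn": "arm_command", "kwargs": {"targets": [[0, 0, 0, 0, 0, 8.5], [0, 0, 0, 0, 0, 8.5], [0, 0, 0, 0, 0, 8.5], [0, 0, 0, 0, 0, 8.5], [0, 0, 0, 0, 0, 8.5], [0, 0, 0, 0, 0, 8.5], [0, 0, 0, 0, 0, 8.5], [0, 0, 0, 0, 0, 8.5]]}}

```text
clock: 5.85
position: [0.7061, 0.1448, 0.3387]
tool_rot: [3.141, 0.011, -1.135]
force: [0.1, 0.6, 0.4]
grip_width: 0.0854
```

>>> {"fn": "arm_command", "kwargs": {"targets": [[0, 0, 0, 0, 0, 8.5], [0, 0, 0, 0, 0, 8.5], [0, 0, 0, 0, 0, 8.5], [0, 0, 0, 0, 0, 6], [0, 0, 0, 0, 0, 0]]}}

```text
clock: 6.35
position: [0.7056, 0.1451, 0.3388]
tool_rot: [3.136, 0.01, -1.697]
force: [0.7, 0.2, -0.5]
grip_width: 0.0856
```

>>> {"fn": "arm_command", "kwargs": {"targets": [[33, 26, 0, 0, 0, 0], [33, 26, 0, 0, 0, 0], [33, 26, 0, 0, 0, 0], [33, 26, 0, 0, 0, 0], [30, 24, 0, 0, 0, 0], [0, 0, 0, 0, 0, 0], [0, 0, 0, 0, 0, 0]]}}

```text
clock: 7.05
position: [0.5528, -0.0054, 0.3366]
tool_rot: [3.135, 0.011, -1.668]
force: [1.0, 1.0, 0.5]
grip_width: 0.0852
```

```bash
python3 - <<'E'
from m import *
s,R,p=pose();print(p,s["tool_rot"],s["qpos"].round(2))
f=grab("wrist");save(f,"w2")
P=cloud(f);hsv=cv2.cvtColor(f["color"],cv2.COLOR_RGB2HSV);d=np.hypot(P[...,0]-.557,P[...,1])
m=(abs(P[...,2]-.138)<.006)&(d<.045);print("bar",m.sum(),rect(P[m]),P[m].mean(0))
m=(abs(P[...,2]-.098)<.006)&(d<.045);print("captop",m.sum(),rect(P[m]),P[m].mean(0),cv2.minEnclosingCircle((P[m][:,:2]*1000).astype(np.float32)))
w=m&(hsv[...,1]<60)&(hsv[...,2]>150);v,u=np.nonzero(w);print("dot",w.sum(),P[w].mean(0),u.mean(),v.mean())
m=(abs(P[...,2]-.074)<.006)&(d<.06);print("jar",m.sum(),rect(P[m]))
m=(abs(P[...,2]-.037)<.005)&(d<.09);print("brace",m.sum(),rect(P[m]))
t=load("top");t=grab("top");P=cloud(t);m=(abs(P[...,2]-.037)<.006)&(np.hypot(P[...,0]-.557,P[...,1])<.09);print("top brace",m.sum())
E
```

```text
[ 0.55280325 -0.00543107  0.33661952] [ 3.13492766  0.0114874  -1.66764008] [-0.81  0.52  1.08  1.71 -0.5   1.22 -1.27]
bar 886 (array([558.2,  -2.9]), array([12. , 46.7]), 79.2) [ 0.55971003 -0.00312325  0.13857802]
captop 2778 (array([559.3,  -2.4]), array([58.5, 58.5]), 79.2) [ 0.56086494 -0.00278072  0.09910394] ((558.4627685546875, -2.9204230308532715), 30.0067195892334)
dot 40 [ 0.58401495 -0.00755882  0.09998282] 315.975 155.675
jar 2194 (array([558.4,  -2.7]), array([71.8, 73.3]), 72.5)
brace 6596 (array([558.9,  -2.5]), array([114.9, 115.7]), 72.2)
top brace 0
```

View pics/w2.png

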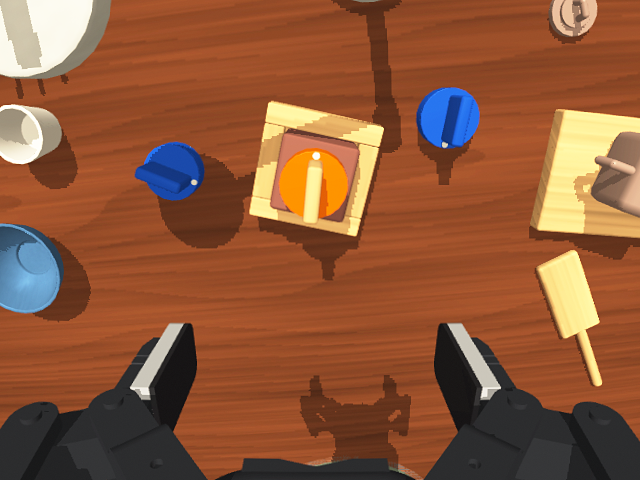

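>>> {"fn": "arm_command", "kwargs": {"targets": [[-3, -5, 20, 0, 0, 5.3], [0, 0, 40, 0, 0, 0], [0, 0, 40, 0, 0, 0], [0, 0, 30, 0, 0, 0], [0, 0, 0, 0, 0, 0], [0, 0, 0, 0, 0, 0]]}}

```text
clock: 7.75
position: [0.562, 0.0018, 0.202]
tool_rot: [3.136, 0.008, -1.752]
force: [0.4, -0.5, 1.2]
grip_width: 0.0853
```

```bash
python3 - <<'E'
from h import *
s,R,p=pose();print(p,np.degrees(s["tool_rot"]),s["qpos"].round(2))
print("shift mm",(R.T@(np.array([.5583,-.0028,.121])-p)*1000).round(1), "tilt",(R[:,2]).round(3))
E
```

```text
[0.56197137 0.00178441 0.20204023] [ 179.65241875    0.46223002 -100.39201749] [-0.72  0.68  0.95  1.84 -0.68  0.98 -1.22]
shift mm [ 5.8  2.3 81. ] tilt [-0.005  0.009 -1.   ]
```

>>> {"fn": "arm_command", "kwargs": {"targets": [[5, 2, 30, 0, 0, 0.4], [0, 0, 20, 0, 0, 0], [0, 0, 10, 0, 0, 0], [0, 0, 0, 0, 0, 0]]}}

```text
clock: 8.15
position: [0.5631, -0.0014, 0.146]
tool_rot: [-3.14, 0.01, -1.755]
force: [-0.7, 0.5, 0.3]
grip_width: 0.0855
```

```bash
cat > c.py <<'E'
from h import *
s,R,p=pose();print(s["clock"],p.round(4),np.degrees(s["tool_rot"]).round(1),s["qpos"].round(2),"F",s["force"].round(1),"M",s["moment"].round(2),"w",s["grip_width"])
print("shift mm",(R.T@(np.array([.5583,-.0028,.121])-p)*1000).round(1), "tilt",(R[:,2]).round(3))
E
python3 c.py
```

```text
8.15 [ 0.5631 -0.0014  0.146 ] [-179.9    0.6 -100.5] [-0.67  0.75  0.87  1.89 -0.76  0.87 -1.16] F [-0.7  0.5  0.3] M [-0.04 -0.06  0.02] w 0.08547188165405985
shift mm [ 2.5  4.4 25. ] tilt [ 0.003  0.01  -1.   ]
```

>>> {"fn": "arm_command", "kwargs": {"targets": [[3, 4, 12, 0, 0, 0.3], [0, 1, 10, 0, 0, 0], [0, 1, 2, 0, 0, 0], [0, 0, 0, 0, 0, 0]]}}

```text
clock: 8.55
position: [0.5577, -0.0029, 0.1229]
tool_rot: [-3.137, 0.012, -1.759]
force: [-0.4, 1.0, 0.7]
grip_width: 0.0853
```

```bash
python3 c.py
```

```text
8.55 [ 0.5577 -0.0029  0.1229] [-179.7    0.7 -100.8] [-0.65  0.77  0.83  1.92 -0.8   0.82 -1.13] F [-0.4  1.   0.7] M [ 0.01 -0.07  0.01] w 0.08531727832211132
shift mm [-0.2 -0.5  2. ] tilt [ 0.007  0.011 -1.   ]
```

Well aligned; close firmly.

>>> {"fn": "arm_command", "kwargs": {"targets": [[0, 0, 0, 0, 0, 0], [0, 0, 0, 0, 0, 0], [0, 0, 0, 0, 0, 0], [0, 0, 0, 0, 0, 0], [0, 0, 0, 0, 0, 0], [0, 0, 0, 0, 0, 0], [0, 0, 0, 0, 0, 0]], "grip": 0, "grip_force": 100}}

```text
clock: 9.25
position: [0.5585, -0.0022, 0.124]
tool_rot: [-3.136, 0.013, -1.759]
force: [0.2, 0.6, -1.4]
grip_width: 0.0105
```

```bash
python3 c.py
```

```text
9.25 [ 0.5585 -0.0022  0.124 ] [-179.7    0.7 -100.8] [-0.65  0.77  0.84  1.92 -0.8   0.82 -1.13] F [ 0.2  0.6 -1.4] M [-0.01 -0.05  0.02] w 0.010451185992415343
shift mm [0.7 0.1 3. ] tilt [ 0.008  0.012 -1.   ]
```

>>> {"fn": "arm_command", "kwargs": {"targets": [[0, 0, 0, 0, 0, -4], [0, 0, -0.2, 0, 0, -4], [0, 0, -0.2, 0, 0, -4], [0, 0, -0.2, 0, 0, -4], [0, 0, -0.2, 0, 0, -4]]}}

```text
clock: 9.75
position: [0.558, -0.0033, 0.125]
tool_rot: [-3.133, 0.008, -1.399]
force: [-1.0, -1.0, 0.5]
grip_width: 0.0108
```

```bash
python3 c.py
```

```text
9.75 [ 0.558  -0.0033  0.125 ] [-179.5    0.5  -80.1] [-0.6   0.72  0.75  1.91 -0.71  0.78 -0.85] F [-1.  -1.   0.5] M [-0.32  0.27 -0.11] w 0.010762286525375449
shift mm [-0.4 -0.4  4. ] tilt [ 0.007  0.01  -1.   ]
```

>>> {"fn": "arm_command", "kwargs": {"targets": [[0, 0, -0.2, 0, 0, -4], [0, 0, -0.2, 0, 0, -4], [0, 0, -0.2, 0, 0, -4], [0, 0, -0.2, 0, 0, -4], [0, 0, -0.2, 0, 0, -4]]}}

```text
clock: 10.25
position: [0.5588, -0.0052, 0.126]
tool_rot: [-3.13, 0.001, -1.037]
force: [3.1, -0.2, -4.0]
grip_width: 0.0104
```

```bash
python3 c.py
```

```text
10.25 [ 0.5588 -0.0052  0.126 ] [-179.3    0.   -59.4] [-0.54  0.69  0.66  1.91 -0.62  0.74 -0.57] F [ 3.1 -0.2 -4. ] M [-0.04 -0.65 -0.19] w 0.010398019005843036
shift mm [-2.3 -0.7  5. ] tilt [ 0.01   0.007 -1.   ]
```

>>> {"fn": "arm_command", "kwargs": {"targets": [[0, 0, -0.2, 0, 0, -4], [0, 0, -0.2, 0, 0, -4], [0, 0, 0, 0, 0, 0]]}}

```text
clock: 10.55
position: [0.5597, -0.005, 0.1264]
tool_rot: [-3.128, -0.002, -0.891]
force: [1.6, 1.2, -1.5]
grip_width: 0.0107
```

```bash
python3 c.py
```

```text
10.55 [ 0.5597 -0.005   0.1264] [-1.792e+02 -1.000e-01 -5.100e+01] [-0.52  0.67  0.62  1.91 -0.58  0.73 -0.45] F [ 1.6  1.2 -1.5] M [ 0.18 -0.34  0.04] w 0.010689366655178462
shift mm [-2.6 -0.2  5.4] tilt [ 0.012  0.007 -1.   ]
```

>>> {"fn": "arm_command", "kwargs": {"targets": [[-0.5, 0, -0.2, 0, 0, -4], [-0.5, 0, -0.2, 0, 0, -4]]}}

```text
clock: 10.75
position: [0.559, -0.0041, 0.1267]
tool_rot: [-3.129, -0.004, -0.752]
force: [1.4, 0.4, 0.1]
grip_width: 0.0107
```

```bash
python3 c.py
```

```text
10.75 [ 0.559  -0.0041  0.1267] [-179.3   -0.2  -43.1] [-0.5   0.66  0.58  1.91 -0.55  0.72 -0.35] F [1.4 0.4 0.1] M [ 0.22 -0.08 -0.07] w 0.010724891742428492
shift mm [-1.4 -0.4  5.7] tilt [ 0.012  0.007 -1.   ]
```

>>> {"fn": "arm_command", "kwargs": {"targets": [[-0.5, 0, -0.2, 0, 0, -4], [-0.5, 0, -0.2, 0, 0, -4]]}}

```text
clock: 10.95
position: [0.5582, -0.0037, 0.1271]
tool_rot: [-3.13, -0.006, -0.612]
force: [1.4, 1.1, 0.1]
grip_width: 0.0107
```

```bash
python3 c.py
```

```text
10.95 [ 0.5582 -0.0037  0.1271] [-179.3   -0.3  -35.1] [-0.48  0.65  0.54  1.91 -0.51  0.71 -0.24] F [1.4 1.1 0.1] M [ 0.12 -0.24 -0.  ] w 0.010691831700731064
shift mm [-0.5 -0.7  6.1] tilt [ 0.012  0.006 -1.   ]
```

>>> {"fn": "arm_command", "kwargs": {"targets": [[0, 0, -0.1, 0, 0, -3], [0, 0, -1, 0, 0, 0], [0, 0, -1, 0, 0, 0], [0, 0, -1, 0, 0, 0]]}}

```text
clock: 11.35
position: [0.5581, -0.0039, 0.1301]
tool_rot: [-3.13, -0.006, -0.565]
force: [1.2, 2.3, -2.3]
grip_width: 0.0106
```

```bash
python3 c.py; python3 - <<'E'
from m import *
f=grab("wrist");save(f,"w3");f=grab("scene");save(f,"s3")
a=load("w3")["color"][:,:,::-1][180:480,120:520];b=cv2.resize(f["color"][230:340,260:380,::-1],(400,367))
cv2.imwrite("pics/c3.png",np.vstack([a,b])[:600])
E
```

```text
11.35 [ 0.5581 -0.0039  0.1301] [-179.3   -0.4  -32.4] [-0.47  0.64  0.53  1.91 -0.49  0.71 -0.21] F [ 1.2  2.3 -2.3] M [ 0.46 -0.36 -0.05] w 0.01057860147898496
shift mm [-0.5 -0.9  9.1] tilt [ 0.011  0.006 -1.   ]
```

View pics/c3.png

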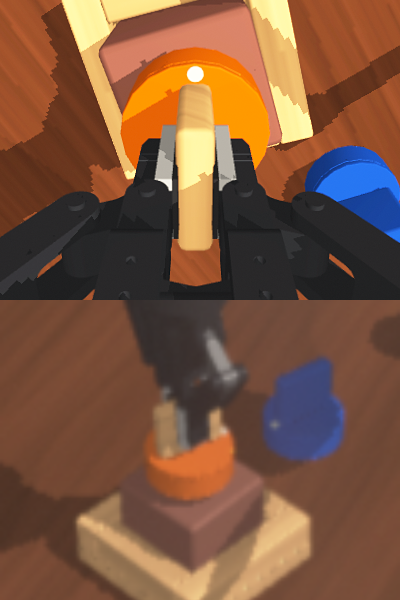

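>>> {"fn": "arm_command", "kwargs": {"targets": [[0, 0, -1.5, 0, 0, 0], [0, 0, -1.5, 0, 0, 0], [0, 0, -1.5, 0, 0, 0]]}}

```text
clock: 11.75
position: [0.5579, -0.0036, 0.1347]
tool_rot: [-3.131, -0.006, -0.565]
force: [1.2, 1.2, -1.9]
grip_width: 0.0104
```

```bash
python3 c.py
```

```text
11.75 [ 0.5579 -0.0036  0.1347] [-179.4   -0.3  -32.4] [-0.47  0.63  0.54  1.91 -0.49  0.72 -0.21] F [ 1.2  1.2 -1.9] M [ 0.47 -0.17 -0.02] w 0.010382778237003423
shift mm [-0.1 -0.8 13.8] tilt [ 0.011  0.006 -1.   ]
```

>>> {"fn": "arm_command", "kwargs": {"targets": [[0, 0, -3, 0, 0, 0], [0, 0, -5, 0, 0, 0], [0, 0, -6, 0, 0, 0], [0, 0, -6, 0, 0, 0], [0, 0, -7, 0, 0, 0], [0, 0, -7, 0, 0, 0], [0, 0, -6, 0, 0, 0], [0, 0, -3, 0, 0, 0]]}}

```text
clock: 12.55
position: [0.5572, -0.0051, 0.1823]
tool_rot: [-3.131, -0.006, -0.567]
force: [0.3, 0.3, -1.3]
grip_width: 0.0105
```

>>> {"fn": "arm_command", "kwargs": {"targets": [[0, 0, 0, 0, 0, 0], [0, 0, 0, 0, 0, 0], [0, 0, 0, 0, 0, 0], [0, 0, 0, 0, 0, 0], [0, 0, 0, 0, 0, 0]]}}

```text
clock: 13.05
position: [0.557, -0.005, 0.1821]
tool_rot: [-3.131, -0.006, -0.567]
force: [-0.0, 1.0, -0.5]
grip_width: 0.0103
```

```bash
python3 c.py; python3 - <<'E'
from m import *
f=grab("wrist");save(f,"w4");P=cloud(f);hsv=cv2.cvtColor(f["color"],cv2.COLOR_RGB2HSV)
m=(hsv[...,1]<60)&(hsv[...,2]>180)&(abs(P[...,2]-.149)<.015)&(np.hypot(P[...,0]-.558,P[...,1]+.003)<.035)
print("dot",m.sum(),P[m].mean(0))
f=grab("scene");save(f,"s4");P=cloud(f)
m=(abs(P[...,2]-.074)<.006)&(np.hypot(P[...,0]-.558,P[...,1])<.06);print("jar body top",m.sum(),P[m].mean(0))
cv2.imwrite("pics/c4.png",cv2.resize(f["color"][120:440,100:440,::-1],(637,600)))
E
```

```text
13.05 [ 0.557  -0.005   0.1821] [-179.4   -0.4  -32.5] [-0.51  0.57  0.59  1.88 -0.43  0.82 -0.26] F [-0.   1.  -0.5] M [ 0.01 -0.01  0.07] w 0.010318418003540254
shift mm [-0.4 -1.9 61.2] tilt [ 0.011  0.005 -1.   ]
dot 188 [0.57070316 0.01663851 0.15819414]
jar body top 507 [ 0.56755904 -0.01212043  0.07390193]
```

View pics/c4.png

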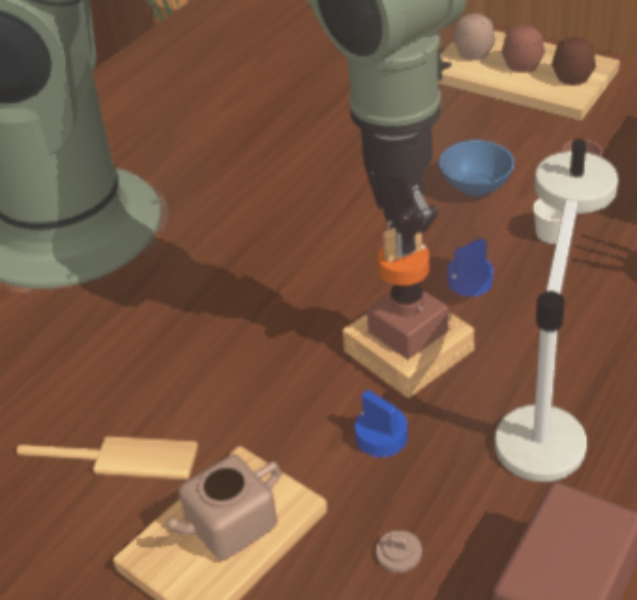

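```bash
python3 -c "
from workcell import bot
print(bot.job_done())"
```

```text
the job is handed in; nothing more can be done
None
```

I swung the lamp aside, unscrewed the orange cap and lifted it straight up, then handed the job in at about 13 s on the clock. The system gives no verdict, so what follows rests on my own readings.

- **Lamp:** I pinched the peg and swung the arm clockwise by about 50°. That leaves the peg about 210 mm from the jar's centre, against the 130 mm needed. The distance comes from the tool's position when I let go of the peg; the last picture shows the head still well aside.
- **Cap:** I pinched the bar at 100 N and turned it about 68° anticlockwise, then did a gentle lift test. The upward pull read about 2 N, where lifting the jar as well would have shown about 8 N, so the thread had let go.
- **Final hold:** The cap's ceiling is about 58 mm above the rim, within 1° of level. It sits about 2–3 mm off the jar's axis. The dot is about 75° from the jar's +x side, having started about 7° from it.
- **Jar:** Its body top measured 74 mm above the bench, so it is still seated.
- **Bystanders:** The teapot, lid, bowl and paddle look unmoved in the last picture. The two cups were partly hidden or out of view by then. I did not measure any of them.

One reading was slightly off: the closed finger opening read about 10.5 mm on the 12 mm bar. It read about 1.5 mm under on the 16 mm peg as well, so I took it as an offset in the reading. No check failed.

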